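# Open the powder booth: start its fan, then push the sash up to the marker

### The arm

A 6-joint arm with a two-finger parallel gripper is mounted at the origin on a cart in front of the work surface, level with it; the furniture and walls round the work are solid. World frame = base frame: x ahead of the robot, y to its left, z up, the work surface at z = 0. Lengths are in m, angles in rad, forces in N, time in s.
With the tool pointing down it reaches from about 0.3 to 0.875 m from the base axis. Payload 6.4 kg.
Tool frame: the origin (TCP) lies between the finger pads; the fingertips stand 22 mm ahead of it and the grasp point (between the pads) lies 3 mm ahead of it; z points along the fingers, y is the line along which they close (so a half turn about z gives the same grasp; the last joint's range is limited). The gripper opens to 85 mm and grips with 20 to 120 N. Pads are 22 mm wide; open, the fingers measure 114 mm over their backs; the gripper's body (76 mm by 85 mm) begins 54 mm behind the grasp point. The pads swing forward as they close: fully open they stand 13 mm farther back than shut.
Start: joints at [-1.523, 0.181, 1.607, -0, 1.354, -0.206], TCP at [0.144, -0.557, 0.253] pointing down, gripper open.
Joint ranges: [-2.99, 2.99], [-0.89, 2.07], [0.3, 2.58], [-1.14, 4.28], [0, 2.63], [-3.12, 3.12]. Speed limits (rad/s): [2.57, 2.57, 3.01, 3.14, 3.14, 3.14].

### API

Orientations are given as a unit quaternion [w, x, y, z].
In Python, from bench import ctrl, imaging, workorder gives the robot as it stands.
- The arm moves only by the shell command python3 -m pendant 'ROWS' [OPENING]. ROWS is JSON, a list of rows, each a list of 4 numbers: the shift along the tool's x, y, z in cm, then the turn about the tool's z in degrees. In form: [[dx, dy, dz, roll], ...]. A call has 1 to 12 rows; each row is the pose to reach, as a shift and turn from the pose commanded when the call began, along the tool's axes at that moment; what a row does not reach only later rows make up. A row lasts 1/12 s, in which the tool goes at most 41.7 mm and 7.16 degrees, less where a joint would pass 70% of its speed; a pose out of reach is approached as far as the arm can. A call with a gripper value outside its range is refused whole. OPENING is the opening, from 0 (shut) to 1 (fully open), set as the call begins (- or left out, the last holds). The fingers move at their own pace and stop on an object; the grip force is fixed at half the most. Time passes only in rows, so rows that repeat a pose let the fingers close. It gives the time, the measured TCP pose, the force, the opening and the grip force at its end, in the units of the state.
- ctrl.get_obs(): the state, without advancing time (a new reading comes with each control period).
- imaging.camera(name): name is "scene" or "top" or "wrist"; returns the picture (480x640x3 uint8, red, green, blue); there is no depth.
- imaging.camera_info(name): a dict with "K" (3x3 intrinsics, pixels), "k1" (the pictures are not rectified: a ray, as slopes to the right and down, at radius r is drawn at 1 + k1 r^2 times it, then the intrinsics apply), "T" (4x4, takes a point from camera to world coordinates); the wrist camera has in their place "tool_from_camera" (4x4, takes a point from camera to tool coordinates, whose origin is the TCP and whose axes are the flange's). Camera axes: x right, y up, looking along -z (the intrinsics and any distortion apply to the point x, -y, -z); pixel columns grow to the right and rows downward; lengths in m; the calibration is good to about 2 mm. A picture is of the moment at which its call begins: read the wrist's pose just before it. camera_info takes no time and is no camera call.
- workorder.hand_in(): hands the job in; it is judged then, once.
The state is a dict: "time_s": time; "q": joint angles; "dq": joint speeds; "joint_efforts": joint torques, N m; "eef_pos": TCP position; "eef_rot": TCP orientation; "wrist_force": force on the tool from outside, world axes, zero at the start; "torque": the same for the moment, N m; "opening": opening from 0.0 (shut) to 1.0 (fully open); "grasp_force": force on a finger pad.
Only numpy, scipy, OpenCV 4.12 (cv2) and the standard library are available. Lean on these libraries where they do the work, as an engineer would, in place of code of your own. Each camera call takes 0.05 s, during which the arm holds its last target. There are 200 camera calls.

### The job

Get the powder booth ready for sifting: press the green start button of its fan, then push the booth's counterweighted window up from beneath its lip with the fingertips, until its red pointer stands level with the green marker and not past it, and leave it standing there. Only touch: do not take the lip between the fingers, do not press the red stop button, and leave the marker and everything else where it is.

Things in the scene. Friction and masses are not known exactly. Their poses are not given: they have to be found in the camera images.
- booth: fixed powder booth, clear plastic and aluminium on a grey plinth, 320 mm wide (390 over the brass counterweights), 260 deep, 385 high. Origin on the table under the middle of the plinth's front edge; x points into the booth, y to its left, z up. Plinth 55 high. The front leans back 25 degrees from upright: the window slides along (0.423, 0, 0.906) of this frame
- sash (a joint): how far the window is pushed up along the sloping front, in m: 0 shut (the start), 0.155 its upper stop. Counterweighted: it stays wherever it is left; moving it takes 2 to 4 N along the slope
- lip_edge (a point): middle of the lower front edge of the aluminium lip on the window's bottom rail, rides with the window. The lip is 240 mm wide (120 to each side of this point), 7 thick with a 10 thick round edge, stands 33 out from the rail, square to the sloping front. Axes: z up the slope, x into the booth and square to the front, y left. Window shut: 77 mm above the table, 40 before the plinth, free below
- sash_pointer (a point): point of the red triangle at the right end of the window's bottom rail, 15 mm above the lip's underside along the slope; rides with the window. Same axes as lip_edge
- mark (a point): the height mark: point of the white arrow on the green clip on the right jamb. The window is at the mark when this point and sash_pointer coincide; when shut the pointer is 70 to 140 mm below it along the slope. Same axes as lip_edge. The clip slides stiffly (15 N); do not shift it
- height_marker (a joint): where the green clip stands along its slope, in m: at 0 it marks a window raised 0.070, at 0.070 one raised 0.140
- fan_box: fixed yellow radio switch box of the booth's fan, 136 x 74 x 36 mm, lying on the table with its two buttons on top, 68 mm apart. Origin under its middle; x runs from the green start button (x -34 mm) to the red stop button (x +34 mm), z up
- fan_start_top (a point): middle of the top of the green start button, 34 mm across, 57 mm above the table, in a black collar 50 mm across whose rim is 9 mm lower. Press straight down; it springs back
- fan_start (a joint): travel of the green button, in m: 0 out, 0.005 fully down (about 5 N); pressed from 0.003
- fan_stop (a joint): travel of the red stop button beside the green one, like it, in m: 0 out, 0.005 down. Not to be pressed
- nippers: glass nippers with red grips, 65 x 139 x 13 mm, lying left of and before the booth; not to be moved
- tweezers: steel tweezers, 143 mm long, 9 high, lying before the booth; not to be moved
- cobalt_lump: lump of blue glass, 39 x 52 x 24 mm, right of the booth; not to be moved
- mug: small white mug, 60 x 85 x 50 mm, right of the booth; not to be moved
- tape: roll of tape lying flat, 104 mm across, 25 high, left of the booth; not to be moved
- pink_blossom: pink glass blossom, 58 mm across, 21 high, inside the booth on its grid; not to be moved
- brass_dish: shallow brass dish, 105 mm across, inside the booth on its grid; not to be moved

How it is judged:
On the way, in this order (a step that is already met when the one before it is completed fails the run):
1. the green start button is pressed (value of joint fan_start above 0.003 m), for 0.1 s.
2. the window is pushed up until its pointer is level with the mark (within 6 mm) (z of sash_pointer in the frame of mark between -0.006 and 0.006 m), for 0.3 s.
At the end, for the whole second after the job is handed in: the window stands still with its red pointer level with the mark within 6 mm along the slope, and the green button is released (all of step 2 and velocity of joint sash between -0.005 and 0.005 m/s and value of joint fan_start below 0.002 m); the robot touches nothing.
It fails at once if the window was pushed more than 12 mm past the mark (z of sash_pointer in the frame of mark above 0.012 m).
It fails at once if the window's lip was taken between the fingers (x of the grasp point in the frame of lip_edge between 0 and 0.033 m and z of the grasp point in the frame of lip_edge between 0 and 0.01 m and y of the grasp point in the frame of lip_edge between -0.12 and 0.12 m).
It fails at once if the red stop button was pressed (value of joint fan_stop above 0.003 m).
It fails at once if the green marker was shifted by more than 4 mm (distance of mark from where it was at the start of the episode above 0.004 m).
It fails at once if another thing was moved by more than 15 mm (distance of any of pink_blossom, brass_dish, nippers, tweezers, cobalt_lump, tape, mug from where it was at the start of the episode above 0.015 m).
It also fails if it takes over 54 s, if anything falls off the work surface, if the arm or the gripper's body presses on something with over 40 N, if the wrist force passes 120 N, or if a joint passes its speed limit or range.

## Working session

There is one attempt and no reset: what is moved stays moved. The work goes in short steps, Python scripts to look and compute and a shell command to move; the robot and the scene stay as the last step left them, time stands still between calls to the robot, and variables do not carry over. Pictures are saved under pics/ and viewed, at most 10 in all, crops included, and the job is handed in when it is done.

```bash
mkdir -p pics; python3 - <<'E'
from bench import ctrl, imaging
import cv2,numpy as np
np.set_printoptions(precision=4,suppress=True)
o=ctrl.get_obs();print({k:o[k] for k in('time_s','eef_pos','eef_rot','wrist_force','opening')})
for n in("scene","top"):
    cv2.imwrite(f'pics/{n}.png',imaging.camera(n)[:,:,::-1]);i=imaging.camera_info(n);print(n,i)
print(imaging.camera_info("wrist"))
E
```

```text
{'time_s': 0.0, 'eef_pos': array([ 0.1444, -0.5561,  0.2524]), 'eef_rot': array([-0.0009,  0.992 ,  0.1266,  0.0001]), 'wrist_force': array([ 0.7857, -0.4749, -0.0404]), 'opening': 0.9993028993002399}
scene {'K': array([[615.106 ,   0.    , 320.1635],
       [  0.    , 615.106 , 222.8409],
       [  0.    ,   0.    ,   1.    ]]), 'k1': -0.11295046335554415, 'T': array([[-0.4452,  0.5529, -0.7044, -0.3271],
       [-0.8954, -0.2805,  0.3457,  0.5447],
       [-0.0064,  0.7846,  0.6199,  0.9114],
       [ 0.    ,  0.    ,  0.    ,  1.    ]])}
top {'K': array([[542.5292,   0.    , 334.0282],
       [  0.    , 542.5292, 243.7558],
       [  0.    ,   0.    ,   1.    ]]), 'k1': -0.13958953138865215, 'T': array([[ 0.0145,  0.9909, -0.1335,  0.423 ],
       [-0.9998,  0.0161,  0.0106,  0.1003],
       [ 0.0126,  0.1333,  0.991 ,  1.4546],
       [ 0.    ,  0.    ,  0.    ,  1.    ]])}
{'K': array([[423.4572,   0.    , 318.7806],
       [  0.    , 423.4572, 242.8543],
       [  0.    ,   0.    ,   1.    ]]), 'k1': -0.05598900334562748, 'tool_from_camera': array([[-0.0002,  0.9599,  0.2805,  0.0716],
       [ 1.    ,  0.0001,  0.0006,  0.0004],
       [ 0.0006,  0.2805, -0.9599, -0.1205],
       [ 0.    ,  0.    ,  0.    ,  1.    ]])}
```

View pics/scene.png

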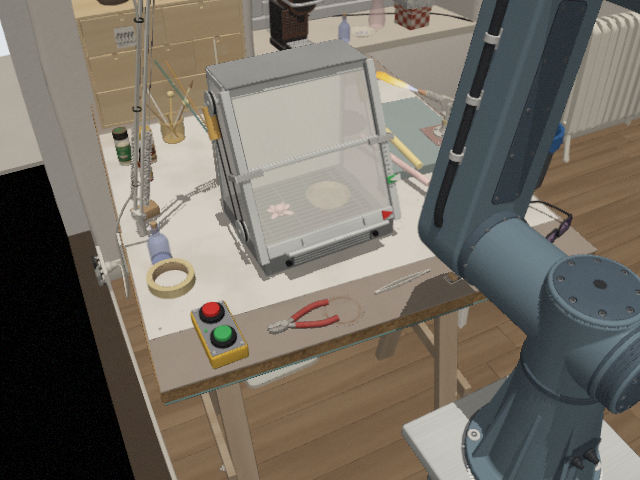

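View pics/top.png

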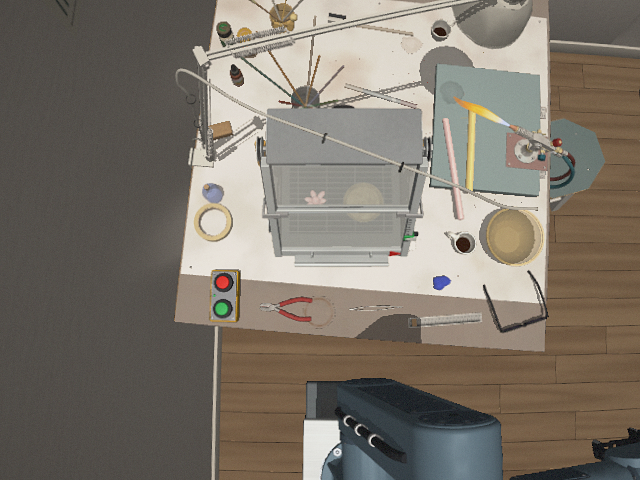

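The scene view shows the booth facing the robot: red pointer near (387,214), green clip near (392,179), lip from about (288,262) to (382,228), green button (223,336). In the top view the green button is at (222,308), the pointer at (393,254) and the clip at (411,237).

```bash
cat > h.py <<'E'
import numpy as np,cv2
from bench import ctrl,imaging
from scipy.spatial.transform import Rotation as R
np.set_printoptions(precision=4,suppress=True)
def camT(n,o=None):
    i=imaging.camera_info(n)
    if n!="wrist": return i,i["T"]
    T=np.eye(4);q=o["eef_rot"];T[:3,:3]=R.from_quat([q[1],q[2],q[3],q[0]]).as_matrix();T[:3,3]=o["eef_pos"]
    return i,T@i["tool_from_camera"]
def ray(n,uv,o=None):
    i,T=camT(n,o)
    p=cv2.undistortPoints(np.array([[uv]],float),i["K"],np.array([i["k1"],0,0,0,0]))[0,0]
    d=T[:3,:3]@np.array([p[0],-p[1],-1]);return T[:3,3],d/np.linalg.norm(d)
def plane(n,uv,z,o=None):
    c,d=ray(n,uv,o);return c+d*(z-c[2])/d[2]
def tri(*rs):
    A=sum(np.eye(3)-np.outer(d,d) for c,d in rs);b=sum((np.eye(3)-np.outer(d,d))@c for c,d in rs)
    x=np.linalg.solve(A,b);return x,[np.linalg.norm(np.cross(x-c,d)) for c,d in rs]
def blobs(img,col,amin=6):
    h=cv2.cvtColor(img,cv2.COLOR_RGB2HSV);H,S,V=[h[...,k].astype(int) for k in range(3)]
    m={'red':((H<6)|(H>174))&(S>170)&(V>90),'green':(H>45)&(H<85)&(S>120)&(V>50)}[col]
    n,l,s,c=cv2.connectedComponentsWithStats(m.astype(np.uint8))
    return [(c[k].round(1),s[k]) for k in range(1,n) if s[k][4]>=amin]
E
python3 - <<'E'
from h import *
for n in("scene","top"):
    im=cv2.imread(f'pics/{n}.png')[:,:,::-1].copy()
    for c in('red','green'):
        for b in blobs(im,c): print(n,c,*b)
a=cv2.imread('pics/scene.png')[160:280,250:410];b=cv2.imread('pics/top.png')[220:280,260:430]
a=cv2.resize(a,(640,480)[:2],interpolation=cv2.INTER_CUBIC)if 0 else cv2.resize(a,None,fx=2.7,fy=2.7,interpolation=cv2.INTER_CUBIC)
b=cv2.resize(b,None,fx=4.5,fy=4.5,interpolation=cv2.INTER_CUBIC)
o=np.zeros((600,800,3),np.uint8);o[:a.shape[0],:a.shape[1]]=a;o[328:328+270,:765]=b
cv2.imwrite('pics/crop.png',o)
E
```

```text
scene red [385.7 213.9] [382 211  10   8  42]
scene red [210.6 309.1] [202 302  18  15 214]
scene green [127.4 151.2] [125 149   5   5  13]
scene green [389.5 179.2] [387 176   7   7  22]
scene green [222.5 333.1] [213 326  19  16 239]
top red [555.2 142.6] [553 139   7   7  21]
top red [393.2 253.3] [390 252  10   4  23]
top red [222.2 281.8] [216 276  13  13 132]
top green [408.3 236.2] [403 233  12   7  24]
top green [221.2 308.2] [215 302  13  13 138]
```

View pics/crop.png

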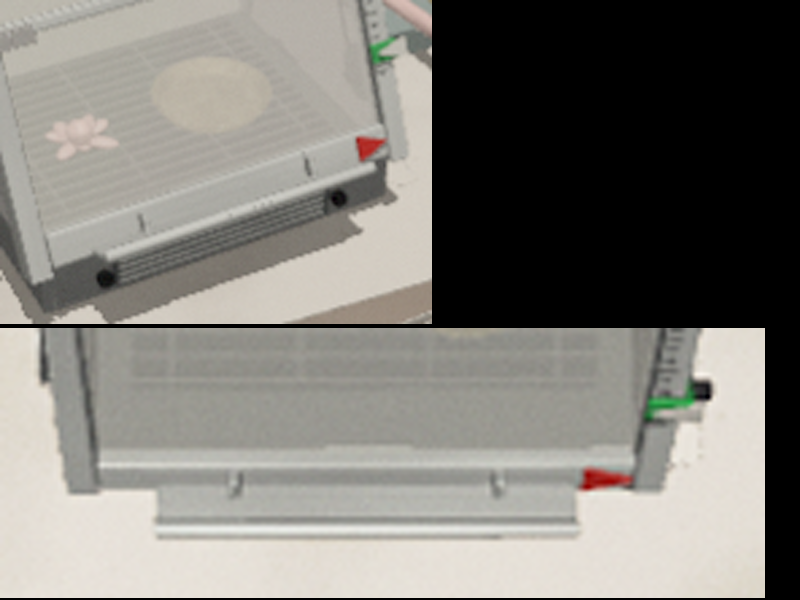

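The crop shows the pointer tip at scene (393,213) / top (400.7,253.3), and the lip's front edge ends in the top view at (294.9,265.3) and (388.7,265.8). The clip's inner end is near scene (388,181) / top (404,238).

```bash
python3 - <<'E'
from h import *
def t(s,p): return tri(ray("scene",s),ray("top",p))
for n,s,p in(("ptr",(393,213),(400.7,253.3)),("lipR",(387.8,223),(388.7,265.8)),("lipL",(287,254.8),(294.9,265.3)),("clip",(388,180.7),(404,238.4)),("green",(222.5,333.1),(221.2,308.2)),("stop",(210.6,309.1),(222.2,281.8))):
    print(n,*t(s,p))
print(plane("top",(294.9,265.3),.083),plane("top",(388.7,265.8),.083),plane("top",(221.2,308.2),.057),plane("top",(222.2,281.8),.057))
for uv in ((265,310),(278,303),(310,298),(322,300),(350,310),(400,306),(410,320),(442,283)): print(uv,plane("top",uv,.01))
E
```

```text
ptr [ 0.5873 -0.087   0.0695] [np.float64(0.0001760683750174413), np.float64(0.000176068375017469)]
lipR [ 0.5546 -0.0543  0.0756] [np.float64(0.0010174675289386268), np.float64(0.0010174675289386327)]
lipL [0.5523 0.1865 0.0801] [np.float64(0.0025059165133673473), np.float64(0.0025059165133672207)]
clip [ 0.6158 -0.0858  0.1406] [np.float64(0.00041108870599306164), np.float64(0.0004110887059931178)]
green [0.4389 0.3735 0.0502] [np.float64(0.001076436952842807), np.float64(0.0010764369528427525)]
stop [0.5073 0.3735 0.0501] [np.float64(0.00096561388431317), np.float64(0.0009656138843131634)]
[0.5509 0.1841 0.083 ] [ 0.5533 -0.0543  0.083 ] [0.4392 0.3732 0.057 ] [0.5072 0.373  0.057 ]
(265, 310) [0.4374 0.2652 0.01  ]
(278, 303) [0.4565 0.2312 0.01  ]
(310, 298) [0.4712 0.1465 0.01  ]
(322, 300) [0.4664 0.1146 0.01  ]
(350, 310) [0.4411 0.04   0.01  ]
(400, 306) [ 0.4533 -0.0931  0.01  ]
(410, 320) [ 0.4164 -0.1199  0.01  ]
(442, 283) [ 0.5159 -0.2065  0.01  ]
```

```bash
python3 -m pendant '[[34.4,-22.7,0,0],[34.4,-22.7,0,0],[34.4,-22.7,0,0],[34.4,-22.7,0,0],[34.4,-22.7,0,0],[34.4,-22.7,0,0],[34.4,-22.7,0,0],[34.4,-22.7,0,0],[34.4,-22.7,0,0],[34.4,-22.7,0,0],[51.9,-82.5,5,14],[51.9,-82.5,5,14]]' 0; python3 -m pendant '[[15,-51.8,0,14.5],[15,-51.8,0,14.5],[15,-51.8,0,14.5],[15,-51.8,0,14.5],[15,-51.8,0,14.5],[15,-51.8,0,14.5],[15,-51.8,0,14.5],[15,-51.8,0,14.5],[15,-51.8,0,14.5],[15,-51.8,0,14.5]]'
```

```text
time_s: 1.1
eef_pos: [0.4236, -0.1708, 0.2466]
eef_rot: [-0.0, 1.0, 0.007, -0.0]
wrist_force: [0.3, 0.7, 0.0]
opening: -0.002
grasp_force: 0.0
time_s: 1.93
eef_pos: [0.5278, 0.22, 0.2467]
eef_rot: [0.0, 0.993, -0.116, -0.0]
wrist_force: [1.4, -0.9, 0.4]
opening: 0.003
grasp_force: 0.0
```

```bash
python3 -m pendant '[[-12,-13,0,-13],[-12,-13,0,-13],[-12,-13,3,-13],[-12,-13,6,-13],[-12,-13,8,-13],[-12,-13,10,-13],[-12,-13,10,-13],[-12,-13,10,-13]]'; python3 - <<'E'
from h import *
o=ctrl.get_obs();im=imaging.camera("wrist")
cv2.imwrite('pics/w1.png',im[:,:,::-1])
for c in('green','red'):
    for b in blobs(im,c,200): print(c,*b,plane("wrist",b[0],.057,o))
r=R.from_quat(np.roll(o["eef_rot"],-1)).as_matrix()
print(o["eef_pos"],'to green, tool cm',100*r.T@(np.array([.439,.3733,.057])-o["eef_pos"]))
E
```

```text
time_s: 2.6
eef_pos: [0.4401, 0.3715, 0.1457]
eef_rot: [0.001, 1.0, -0.003, -0.002]
wrist_force: [-0.7, 0.3, 1.4]
opening: 0.004
grasp_force: 0.0
green [315.5 262.1] [ 284  231   63   64 3132] [0.4399 0.3729 0.057 ]
red [314.5 131. ] [ 281   96   68   71 3707] [0.5062 0.3728 0.057 ]
[0.4401 0.3715 0.1457] to green, tool cm [-0.084  -0.198   8.8704]
```

View pics/w1.png

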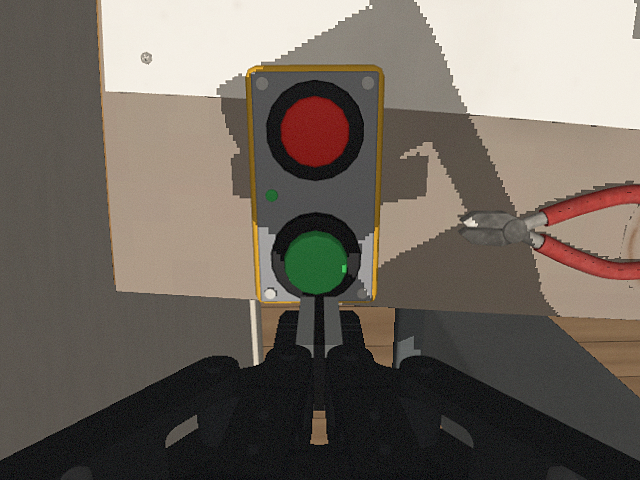

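The wrist picture shows the green button at (315,262) just ahead of the shut fingertips, and red well clear at (314,131). Pressing down.

```bash
python3 -m pendant '[[0,-0.1,3,0],[0,-0.1,5.5,0],[0,-0.1,6.3,0],[0,-0.1,6.8,0],[0,-0.1,7.1,0],[0,-0.1,7.2,0],[0,-0.1,7.2,0],[0,-0.1,7.2,0]]'
```

```text
time_s: 3.32
eef_pos: [0.4426, 0.3733, 0.0768]
eef_rot: [-0.001, 1.0, -0.003, 0.001]
wrist_force: [0.1, -2.4, 2.6]
opening: 0.005
grasp_force: 1.5
```

```bash
python3 -m pendant '[[0,0,0.15,0],[0,0,0.3,0],[0,0,0.4,0],[0,0,0.4,0],[0,0,0.4,0]]'
```

```text
time_s: 3.73
eef_pos: [0.4427, 0.3735, 0.0738]
eef_rot: [-0.0, 1.0, -0.003, 0.001]
wrist_force: [-2.6, -5.5, 18.2]
opening: -0.002
grasp_force: 9.2
```

```bash
python3 -m pendant '[[0,0,0,0],[0,0,-4,0],[0,0,-8,0],[0,0,-12,0],[3,4,-13,0],[3,8,-14,-7],[3,12,-16,-14],[3,16,-18,-21],[3,20,-20,-28],[3,24,-22,-35],[3,28,-22,-42],[3,32,-22,-49]]'
python3 -m pendant '[[2,1.5,0,-7],[4,3.5,0,-14],[4.8,4.2,0,-21],[4.8,4.2,0,-28],[4.8,4.2,0,-35],[4.8,4.2,0,-41],[4.8,4.2,0,-41],[4.8,4.2,0,-41]]'; python3 - <<'E'
from h import *
o=ctrl.get_obs();im=imaging.camera("wrist")
cv2.imwrite('pics/w2.png',im[:,:,::-1]);np.save('o2.npy',o,allow_pickle=True)
for c in('green','red'):
    for b in blobs(im,c,20): print(c,*b,plane("wrist",b[0],.1,o))
E
```

```text
time_s: 4.73
eef_pos: [0.4702, 0.0893, 0.2893]
eef_rot: [0.0, 0.921, 0.389, 0.002]
wrist_force: [0.8, -0.0, 0.4]
opening: 0.003
grasp_force: 0.0
time_s: 5.4
eef_pos: [0.5333, 0.0954, 0.2873]
eef_rot: [-0.0, 0.73, 0.683, 0.0]
wrist_force: [0.8, 0.2, -0.9]
opening: -0.0
grasp_force: 0.0
red [220.6  59.3] [215  55  13  12  46] [0.4742 0.211  0.1   ]
red [189.4  70. ] [188  64   4  11  20] [0.4519 0.2059 0.1   ]
red [230.4  77.4] [227  68   8  16  32] [0.4796 0.1989 0.1   ]
red [225.9  90.1] [223  83   6  15  23] [0.4755 0.1908 0.1   ]
red [237.   95.6] [232  85  11  21  59] [0.4828 0.1866 0.1   ]
red [243.2 123.3] [238 119   9   9  25] [0.4851 0.1677 0.1   ]
```

View pics/w2.png

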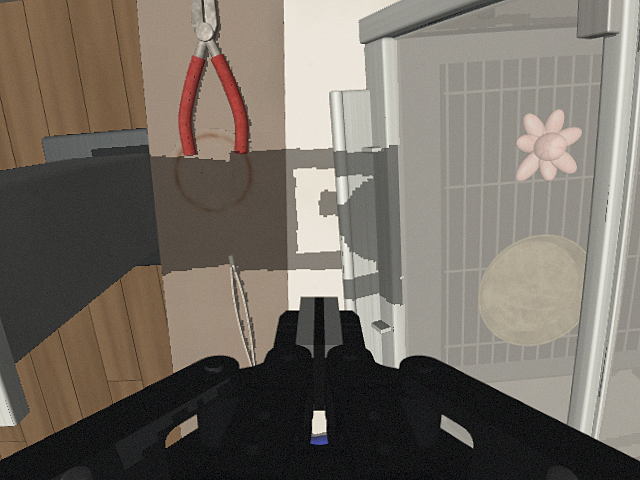

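The picture shows the lip (left edge near column 345), the nippers and tweezers, but the gripper hides the pointer side. I'll turn the camera towards the booth to see the pointer and mark.

```bash
python3 -m pendant '[[-4,0,0,7],[-8,0,0,14],[-12,0,0,21],[-15.5,-0.3,1,28],[-15.5,-0.3,2,35],[-15.5,-0.3,2,42],[-15.5,-0.3,2,49],[-15.5,-0.3,2,56],[-15.5,-0.3,2,63],[-15.5,-0.3,2,70],[-15.5,-0.3,2,77],[-15.5,-0.3,2,84]]';python3 -m pendant '[[0,0,0,2],[0,0,0,2],[0,0,0,2]]'; python3 - <<'E'
from h import *
o=ctrl.get_obs();im=imaging.camera("wrist")
cv2.imwrite('pics/w3.png',im[:,:,::-1]);np.save('o3.npy',o,allow_pickle=True)
for c in('green','red'):
    for b in blobs(im,c,20): print(c,*b,plane("wrist",b[0],.1,o))
E
```

```text
time_s: 6.45
eef_pos: [0.5207, -0.0592, 0.2676]
eef_rot: [-0.0, 1.0, 0.017, 0.0]
wrist_force: [0.0, 1.1, -0.5]
opening: -0.002
grasp_force: 0.0
time_s: 6.7
eef_pos: [0.5207, -0.0592, 0.2676]
eef_rot: [-0.0, 1.0, 0.003, 0.0]
wrist_force: [0.2, -0.0, -0.0]
opening: -0.0
grasp_force: 0.0
green [387.6  70.4] [364  46  49  42 667] [ 0.6234 -0.1026  0.1   ]
red [333.5 128.5] [315 123  39  11 179] [ 0.5868 -0.0686  0.1   ]
red [ 74.  254.8] [ 62 251  24  10  91] [0.4979 0.119  0.1   ]
red [ 48.4 261.1] [ 35 254  26  16 101] [0.4928 0.1395 0.1   ]
red [ 95.7 261. ] [ 85 257  20   7  33] [0.4932 0.1033 0.1   ]
red [ 26.8 267.9] [ 24 262  10  12  36] [0.4873 0.1574 0.1   ]
red [ 36.  293.1] [ 30 290  13   7  21] [0.4671 0.1541 0.1   ]
red [105.2 306.2] [100 301  11  10  29] [0.4573 0.1013 0.1   ]
```

View pics/w3.png

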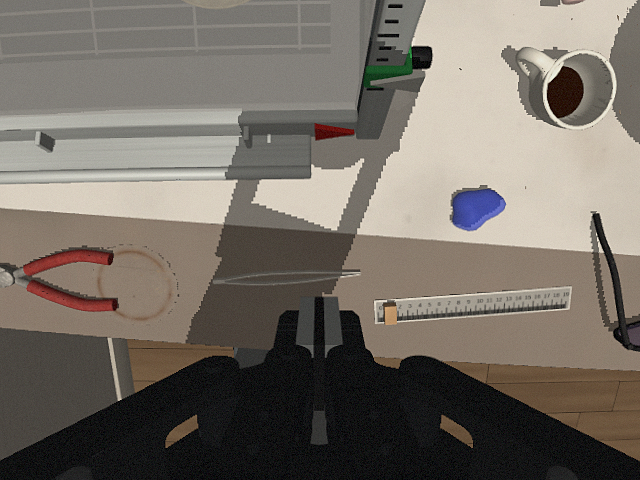

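Here the red pointer's tip is at about (355,131) and the green clip is around (365-412,50-85), with its white arrow. A zoom will give the arrow's point.

```bash
python3 - <<'E'
import cv2
a=cv2.imread('pics/w3.png')[35:145,310:440];cv2.imwrite('pics/w3c.png',cv2.resize(a,None,fx=5,fy=5,interpolation=cv2.INTER_NEAREST))
E
```

```text
(no output)
```

View pics/w3c.png

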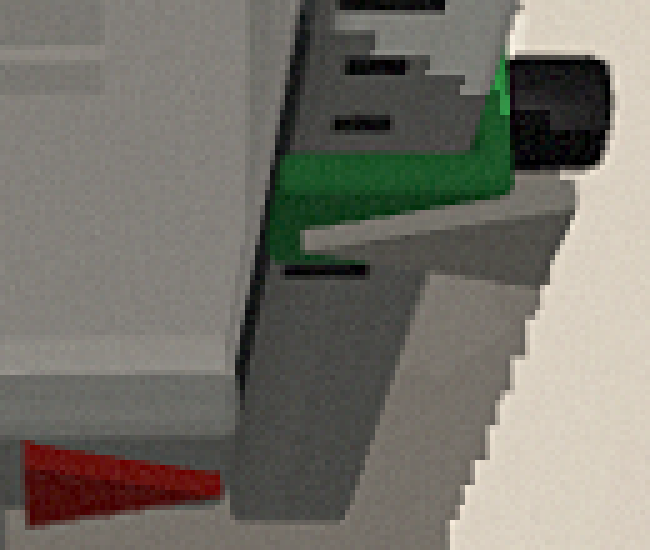

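The crop shows the arrow's point at wrist pixel (370.2,83.3) and the pointer's tip at (354.2,132).

```bash
python3 - <<'E'
from h import *
o=np.load('o3.npy',allow_pickle=True).item()
P=(354.2,132);M=(370.2,83.3);s=np.array([.423,0,.906]);n=np.array([.906,0,-.423])
p=plane("wrist",P,.077,o);c,d=ray("wrist",M,o);m=c+d*(n@(p-c))/(n@d)
print('ptr',p,'mark',m,'slope travel',s@(m-p),'dy',m[1]-p[1])
print('tri ptr',tri(ray("wrist",P,o),ray("top",(400.7,253.3)),ray("scene",(393,213))))
print('tri mark scene+wrist',tri(ray("wrist",M,o),ray("scene",(388.5,181))))
for uv in((310,170),(100,178),(5,182)): print('lip front',plane("wrist",uv,.08,o))
E
```

```text
ptr [ 0.584  -0.0842  0.077 ] mark [ 0.6124 -0.0875  0.1376] slope travel 0.06691236074455952 dy -0.003336592908424571
tri ptr (array([ 0.5854, -0.0856,  0.0719]), [np.float64(0.0017564887021366518), np.float64(0.0020201555097607332), np.float64(0.0004339293492528194)])
tri mark scene+wrist (array([ 0.6124, -0.0864,  0.1417]), [np.float64(0.0007612121933938705), np.float64(0.0007612121933937607)])
lip front [ 0.5571 -0.0527  0.08  ]
lip front [0.551  0.1023 0.08  ]
lip front [0.5484 0.177  0.08  ]
```

```bash
python3 -m pendant '[[-3,0,0,-7],[-4,-3,0,-14],[-4,-6,0,-21],[-4,-9,0,-28],[-4,-9,0,-35],[-4,-9,0,-42],[-4,-9,3,-49],[-4,-9,6,-56],[-4,-9,9,-63],[-4,-9,12,-70],[-4,-9,15,-77],[-4,-9,18.2,-84]]'; python3 -m pendant '[[0,0,0,-6],[0,0,0,-6],[0,0,0,-6]]'
```

```text
time_s: 7.75
eef_pos: [0.4804, 0.0304, 0.0847]
eef_rot: [0.001, 0.739, 0.674, 0.001]
wrist_force: [0.7, -0.6, -0.2]
opening: 0.001
grasp_force: 0.0
time_s: 8.0
eef_pos: [0.4804, 0.0303, 0.0857]
eef_rot: [0.0, 0.706, 0.709, 0.0]
wrist_force: [0.5, -0.5, 1.4]
opening: -0.001
grasp_force: 0.0
```

```bash
python3 -m pendant '[[0,2.5,0,0],[0,4.5,0,0],[0,5.2,0,0],[0,5.6,0,0],[0,5.8,0,0],[0,6,0,0],[0,6,0,0]]'
```

```text
time_s: 8.58
eef_pos: [0.5361, 0.0307, 0.0863]
eef_rot: [-0.003, 0.705, 0.709, -0.004]
wrist_force: [-19.5, -2.9, 16.2]
opening: -0.008
grasp_force: 9.9
```

```bash
python3 -m pendant '[[0,-0.15,-0.3,0],[0,-0.1,-0.7,0],[0,0.1,-1.1,0],[0,0.3,-1.5,0],[0,0.5,-1.9,0],[0,0.7,-2.3,0],[0,0.9,-2.7,0],[0,1.1,-3.1,0],[0,1.1,-3.1,0]]'; python3 - <<'E'
from h import *
cv2.imwrite('pics/s4.png',imaging.camera("scene")[:,:,::-1])
im=cv2.imread('pics/s4.png')[:,:,::-1].copy()
for b in blobs(im,'red')+blobs(im,'green'): print(*b)
E
```

```text
time_s: 9.33
eef_pos: [0.5491, 0.0311, 0.1172]
eef_rot: [-0.002, 0.705, 0.709, -0.002]
wrist_force: [-11.8, -0.1, 8.2]
opening: -0.0
grasp_force: 6.1
[527.2 127.5] [525 127   5   2   6]
[210.7 309.1] [202 302  18  15 216]
[128.  151.8] [126 150   5   5  11]
[222.5 333.1] [213 326  19  16 236]
```

View pics/s4.png

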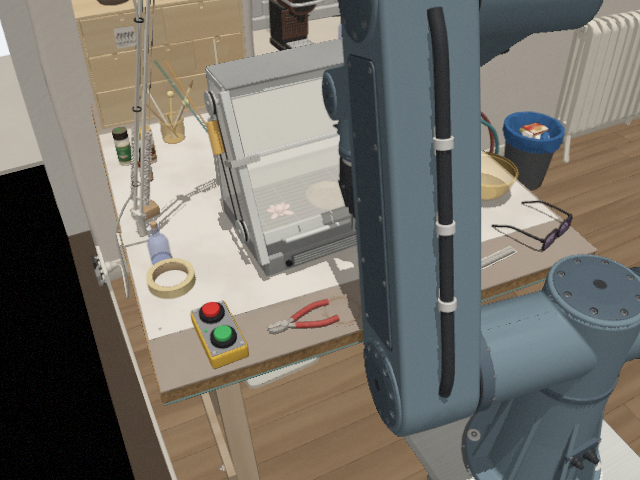

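The scene view has the arm hiding the pointer, but the window is visibly raised. TCP x moved 13 mm, so about 30 mm of travel. I'll continue to about 58 mm, then back off and look.

```bash
python3 -m pendant '[[0,0.2,-0.4,0],[0,0.4,-0.8,0],[0,0.6,-1.3,0],[0,0.8,-1.8,0],[0,1,-2.3,0],[0,1.15,-2.6,0],[0,1.15,-2.6,0]]'; python3 -m pendant '[[0,-0.5,0,0],[0,-2,0,0],[0,-5,0,7],[-3,-5,-4,14],[-6,-5,-8,21],[-9,-5,-12,28],[-9,-4,-12,35],[-9,-3,-12,42],[-9,-3,-12,49],[-9,-3,-12,56],[-9,-3,-12,63],[-9,-3,-12,70]]'; python3 -m pendant '[[0,0,0,7],[0,0,0,14],[0,0,0,20],[0,0,0,20],[0,0,0,20]]'; python3 - <<'E'
from h import *
o=ctrl.get_obs();im=imaging.camera("wrist")
cv2.imwrite('pics/w5.png',im[:,:,::-1]);np.save('o5.npy',o,allow_pickle=True)
B=[b for b in blobs(im,'green',100)+blobs(im,'red',100)]
for b in B: print(*b)
g=B[0][1]
x0,y0=max(0,int(g[0])-60),max(0,int(g[1])-30)
a=im[y0:y0+110,x0:x0+150];print(x0,y0);cv2.imwrite('pics/w5c.png',cv2.resize(a,None,fx=5,fy=5,interpolation=cv2.INTER_NEAREST)[:,:,::-1])
E
```

```text
time_s: 9.97
eef_pos: [0.5612, 0.0313, 0.1435]
eef_rot: [-0.001, 0.705, 0.709, -0.001]
wrist_force: [-10.2, -0.2, 6.8]
opening: -0.001
grasp_force: 5.0
time_s: 10.97
eef_pos: [0.5339, -0.0596, 0.2637]
eef_rot: [0.001, 0.985, 0.174, 0.001]
wrist_force: [-0.3, 0.3, 0.3]
opening: -0.005
grasp_force: 0.0
time_s: 11.38
eef_pos: [0.5336, -0.0594, 0.2634]
eef_rot: [0.0, 1.0, 0.005, 0.001]
wrist_force: [-0.3, -0.0, -0.4]
opening: -0.001
grasp_force: 0.0
[387.8  95.9] [363  74  49  38 620]
[336.7 108.2] [313 101  49  15 264]
[ 52.6 274.9] [ 34 267  37  19 178]
303 44
```

View pics/w5c.png

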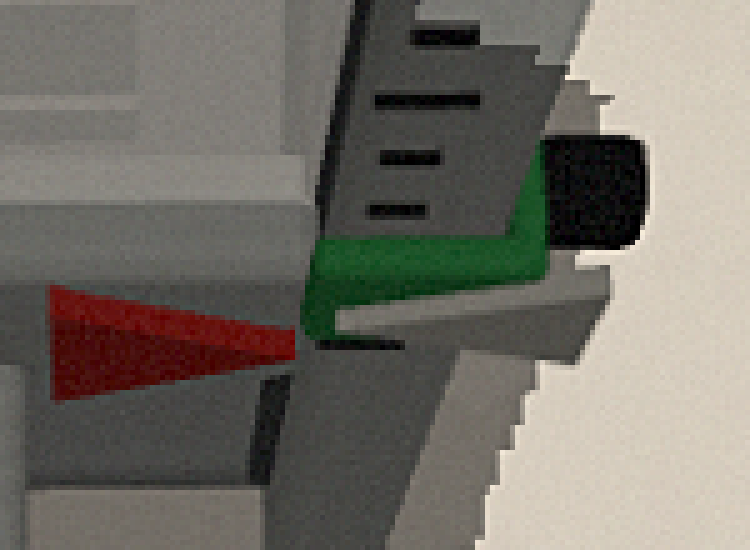

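The pointer's tip is at about (362,113) and the arrow's point at (370,108.4): still a little below the mark.

```bash
python3 - <<'E'
from h import *
o=np.load('o5.npy',allow_pickle=True).item()
s=np.array([.423,0,.906]);n=np.array([.906,0,-.423]);p0=np.array([.586,0,.077])
def f(uv):
    c,d=ray("wrist",uv,o);return c+d*(n@(p0-c))/(n@d)
for P,M in (((362,113),(370.2,108.4)),((362,110),(370.2,106)),((362,116),(370.2,111))):
    p,m=f(P),f(M);print(p,m,s@(m-p),s@(p-p0))
E
```

```text
[ 0.6096 -0.0841  0.1276] [ 0.6121 -0.0881  0.1329] 0.0058929484302251865 0.05583317105337084
[ 0.6112 -0.0837  0.131 ] [ 0.6133 -0.0878  0.1356] 0.0050080651611099395 0.05961587376206473
[ 0.608  -0.0845  0.1241] [ 0.6108 -0.0885  0.13  ] 0.0065742373812537605 0.051934413523974744
```

```bash
python3 -m pendant '[[-2,0,0,-7],[-4,-3,0,-14],[-4,-6,0,-21],[-4,-9,0,-28],[-4,-9,0,-35],[-4,-9,0,-42],[-4,-9,3,-49],[-4,-9,6,-56],[-4,-9,9,-63],[-4,-9,12,-70],[-4,-9,12.6,-77],[-4,-9,12.6,-84]]'; python3 -m pendant '[[0,2,0,-6],[0,4,0,-6],[0,5,0,-6],[0,5.5,0,-6],[0,5.5,0,-6]]'
```

```text
time_s: 12.43
eef_pos: [0.4906, 0.0308, 0.1337]
eef_rot: [-0.002, 0.738, 0.675, -0.002]
wrist_force: [0.3, 0.7, 0.4]
opening: 0.001
grasp_force: 0.0
time_s: 12.85
eef_pos: [0.5482, 0.0249, 0.1367]
eef_rot: [0.0, 0.704, 0.71, 0.0]
wrist_force: [0.2, 0.5, 0.1]
opening: 0.001
grasp_force: 0.0
```

```bash
python3 -m pendant '[[0,0.6,0,0],[0,1,-0.3,0],[0,1.2,-0.6,0],[0,1.4,-0.9,0],[0,1.5,-1.1,0],[0,1.5,-1.1,0]]'
```

```text
time_s: 13.35
eef_pos: [0.5621, 0.0252, 0.148]
eef_rot: [-0.0, 0.705, 0.71, -0.0]
wrist_force: [-3.2, 0.3, 3.6]
opening: 0.001
grasp_force: 1.9
```

```bash
python3 -m pendant '[[0,0.1,-0.2,0],[0,0.2,-0.4,0],[0,0.2,-0.4,0]]'; python3 -m pendant '[[0,-0.5,0,0],[0,-2,0,0],[0,-5,0,7],[-3,-5,-4,14],[-6,-5,-8,21],[-8.4,-5,-11.2,28],[-8.4,-4,-11.2,35],[-8.4,-3,-11.2,42],[-8.4,-3,-11.2,49],[-8.4,-3,-11.2,56],[-8.4,-3,-11.2,63],[-8.4,-3,-11.2,70]]'; python3 -m pendant '[[0,0,0,7],[0,0,0,14],[0,0,0,20],[0,0,0,20],[0,0,0,20]]'; python3 - <<'E'
from h import *
o=ctrl.get_obs();im=imaging.camera("wrist")
cv2.imwrite('pics/w6.png',im[:,:,::-1]);np.save('o6.npy',o,allow_pickle=True)
B=[b for b in blobs(im,'green',100)+blobs(im,'red',100)]
for b in B: print(*b)
g=B[0][1]
x0,y0=max(0,int(g[0])-60),max(0,int(g[1])-30)
a=im[y0:y0+110,x0:x0+150];print(x0,y0);cv2.imwrite('pics/w6c.png',cv2.resize(a,None,fx=5,fy=5,interpolation=cv2.INTER_NEAREST)[:,:,::-1])
E
```

```text
time_s: 13.6
eef_pos: [0.5637, 0.0253, 0.1515]
eef_rot: [-0.001, 0.705, 0.71, -0.001]
wrist_force: [-5.4, -0.1, 2.9]
opening: 0.005
grasp_force: 2.8
time_s: 14.6
eef_pos: [0.5354, -0.0593, 0.264]
eef_rot: [0.001, 0.985, 0.174, 0.001]
wrist_force: [-0.3, -0.6, 0.8]
opening: 0.001
grasp_force: 0.0
time_s: 15.02
eef_pos: [0.5352, -0.0591, 0.2638]
eef_rot: [0.0, 1.0, 0.005, 0.001]
wrist_force: [0.1, 0.4, -0.2]
opening: 0.001
grasp_force: 0.0
[388.6  98.7] [364  76  49  38 612]
[337.7 110.5] [314 104  49  14 267]
[ 51.4 276.4] [ 37 268  33  19 174]
304 46
```

View pics/w6c.png

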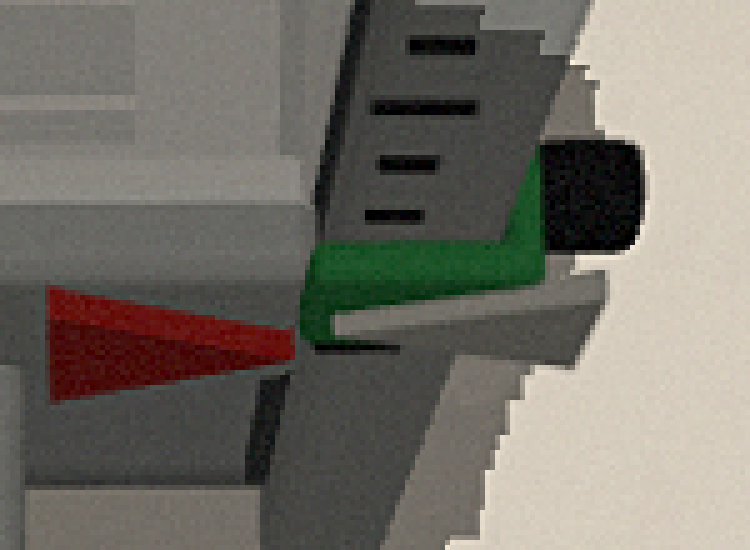

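The pointer's tip is at about (363,115) against the arrow at (370,111), so a few mm remain; the second push moved it little. The prisms' depths may differ and bias this steep view, so I'll measure from a second direction by code.

```bash
python3 -m pendant '[[-2,3,0,-7],[-5,6,0,-14],[-5,9,0,-21],[-5,12,0,-28],[-5,13,1,-35],[-5,13,2,-42],[-5,13,3,-49],[-5,13,3,-56],[-5,13,3,-63],[-5,13,3,-70],[-5,13,3,-77],[-5,13,3,-84]]'; python3 -m pendant '[[0,0,0,-6],[0,0,0,-6],[0,0,0,-6]]'; cat > tips.py <<'E'
from h import *
def masks(im):
    h=cv2.cvtColor(im,cv2.COLOR_RGB2HSV).astype(int);H,S,V=h[...,0],h[...,1],h[...,2]
    return ((H<8)|(H>172))&(S>140)&(V>60),(H>45)&(H<85)&(S>110)&(V>40),(S<60)&(V>105)
def tips(im,left,near):
    """left: unit pixel vector the arrow points along; pointer points the other way. near: rough px of clip"""
    r,g,w=masks(im);left=np.array(left)
    def comp(m,c,rad):
        n,l,s,ce=cv2.connectedComponentsWithStats(m.astype(np.uint8))
        k=min((k for k in range(1,n) if s[k][4]>80),key=lambda k:np.hypot(*(ce[k]-c)));return l==k
    gm=comp(g,near,99);rm=comp(r,near,99)
    py=np.argwhere(rm)[:,::-1];q=py@-left;P=py[q>q.max()-1.5]
    hull=cv2.convexHull(np.argwhere(gm)[:,::-1].astype(np.int32));hm=np.zeros(gm.shape,np.uint8);cv2.fillConvexPoly(hm,hull,1)
    wy=np.argwhere(w&(hm>0)&~gm)[:,::-1]
    if len(wy)==0: return P,P*np.nan
    q=wy@left;A=wy[q>q.max()-1.5];return P,A
E
python3 - <<'E'
from tips import *
o=ctrl.get_obs();im=imaging.camera("wrist");cv2.imwrite('pics/w7.png',im[:,:,::-1]);np.save('o7.npy',o,allow_pickle=True)
sc=imaging.camera("scene");cv2.imwrite('pics/s7.png',sc[:,:,::-1])
for b in blobs(sc,'red')+blobs(sc,'green'): print('scene',*b)
for b in blobs(im,'red',80)+blobs(im,'green',80): print('w7',*b)
for f in('w3','w5','w6'):
    P,A=tips(cv2.imread(f'pics/{f}.png')[:,:,::-1].copy(),(-1,0),(388,95));print(f,P.mean(0),np.ptp(P,0),A.mean(0),np.ptp(A,0),len(A))
E
```

```text
time_s: 16.07
eef_pos: [0.4859, -0.1895, 0.2336]
eef_rot: [0.0, 0.738, 0.675, 0.0]
wrist_force: [0.0, -0.4, 0.2]
opening: 0.002
grasp_force: 0.0
time_s: 16.32
eef_pos: [0.4859, -0.1894, 0.2336]
eef_rot: [0.0, 0.705, 0.709, 0.0]
wrist_force: [0.0, 0.4, 0.3]
opening: 0.003
grasp_force: 0.0
scene [527.1 127.9] [525 127   5   3   7]
scene [210.6 309.1] [202 302  18  15 215]
scene [127.8 152. ] [125 149   6   8  19]
scene [222.5 333.1] [213 326  19  16 239]
w7 [572.4  18.4] [ 555    0   39   52 1104]
w7 [598.3  73.4] [ 572   47   56   57 1230]
w3 [352.5 131. ] [1 4] [371.5  82.5] [1 3] 8
w5 [360.5 112.5] [1 5] [370.6667 107.6667] [1 3] 6
w6 [361.5 114.5] [1 5] [371.5 110.5] [1 3] 8
```

```bash
python3 - <<'E'
from tips import *
im=cv2.imread('pics/w7.png')[:,:,::-1].copy();o=np.load('o7.npy',allow_pickle=True).item();o6=np.load('o6.npy',allow_pickle=True).item()
P,A=tips(im,(0,-1),(590,70));print(P.mean(0),np.ptp(P,0),A.mean(0),np.ptp(A,0),len(A))
s=np.array([.423,0,.906]);n=np.array([.906,0,-.423]);p0=np.array([.586,0,.077])
def f(uv,o):
    c,d=ray("wrist",uv,o);return c+d*(n@(p0-c))/(n@d)
print('plane gap',s@(f(A.mean(0),o)-f(P.mean(0),o)), 'sash',s@(f(P.mean(0),o)-p0))
p,e=tri(ray("wrist",P.mean(0),o),ray("wrist",(361.8,114.7),o6));m,e2=tri(ray("wrist",A.mean(0),o),ray("wrist",(371,110.7),o6))
print(p,e,m,e2,'gap',s@(m-p),'depth',n@(m-p))
E
```

```text
[569.2727  50.5455] [5 1] [605.  47.] [6 0] 2
plane gap 0.018415261479329585 sash 0.05913285875297259
[ 0.6095 -0.0833  0.1333] [np.float64(6.39225085685769e-05), np.float64(6.392250856867741e-05)] [ 0.6112 -0.0854  0.1592] [np.float64(0.00010441133017115535), np.float64(0.00010441133017115284)] gap 0.02417735009566374 depth -0.00946312526827733
```

```bash
python3 - <<'E'
from tips import *
im=cv2.imread('pics/w7.png')[:,:,::-1].copy();r,g,w=masks(im);h=cv2.cvtColor(im,cv2.COLOR_RGB2HSV)
for y in range(46,72,2):
    x=np.where(g[y,565:635])[0]+565
    runs=[(int(a[0]),int(a[-1])) for a in np.split(x,np.where(np.diff(x)>1)[0]+1) if len(a)]
    print(y,runs,'V 580..615:',h[y,580:616:3,2])
E
```

```text
46 [] V 580..615: [143 147 147 151 166 233 236 200 185 194 177 162]
48 [(597, 610)] V 580..615: [152 152 150 157 105 127 108 104 114 149 120 156]
50 [(581, 610)] V 580..615: [106  96 107 115 116 111 121 112 150 173 143 146]
52 [(577, 610)] V 580..615: [114 117 120 117 118 115 125 116 154 166 145  80]
54 [(576, 585), (589, 610)] V 580..615: [113 118 157 127 114 123 117 115 164 161 150  88]
56 [(576, 584), (590, 610)] V 580..615: [109 123 189 187 115 118 123 119 177 160 125 137]
58 [(575, 583), (590, 609)] V 580..615: [122  61 180 233 114 117 124 120 180 159  97 148]
60 [(575, 582), (591, 609)] V 580..615: [ 76  80 163 231 114 120 116 111 183 156 119 147]
62 [(575, 582), (591, 609)] V 580..615: [ 69 111 155 227 115 117 118 112 190 148 145 145]
64 [(575, 581), (592, 608)] V 580..615: [ 69 182 162 220 111 116 116 114 200 147 141 148]
66 [(574, 580), (592, 608)] V 580..615: [ 64 168 155 217 114 122 117 122 193 154 157 151]
68 [(574, 580), (592, 608)] V 580..615: [ 70 166 159 218 116 120 120 127 179 148 159 151]
70 [(574, 579), (592, 608)] V 580..615: [136 160 161 212 126 118 118 138 180 148 155 153]
```

```bash
python3 - <<'E'
from h import *
o=np.load('o7.npy',allow_pickle=True).item();o6=np.load('o6.npy',allow_pickle=True).item()
s=np.array([.423,0,.906]);n=np.array([.906,0,-.423])
p,e=tri(ray("wrist",(569.3,50.8),o),ray("wrist",(361.8,114.7),o6));m,e2=tri(ray("wrist",(587,53.5),o),ray("wrist",(370.7,110.7),o6))
print(p,e,m,e2,'gap',s@(m-p),'depth',n@(m-p),'dy',m[1]-p[1])
E
```

```text
[ 0.6095 -0.0833  0.1333] [np.float64(4.419528633239374e-06), np.float64(4.419528633262466e-06)] [ 0.6114 -0.0865  0.146 ] [np.float64(0.00034636495326929986), np.float64(0.0003463649532693126)] gap 0.01231400865475008 depth -0.0037301869858874406 dy -0.0031860447441449113
```

Two-view result: the gap is about 12 mm, because the arrow's point sits 3.7 mm nearer the front than the pointer. That agrees with the total of about 75 mm from the first views. Pushing 9 mm more.

```bash
python3 -m pendant '[[4,0,0,0],[8,0,0,0],[12,0,0,0],[16,0,2,0],[20,0,5,0],[22,0,8,0],[22,0,9.6,0],[22,2,9.6,0],[22,4,9.6,0],[22,6,9.6,0],[22,6.6,9.6,0],[22,6.6,9.6,0]]'; python3 -m pendant '[[0,0.3,0,0],[0,0.6,-0.2,0],[0,0.8,-0.5,0],[0,1,-0.8,0],[0,1.1,-1,0],[0,1.1,-1,0]]'
```

```text
time_s: 17.42
eef_pos: [0.5514, 0.0309, 0.1376]
eef_rot: [0.0, 0.705, 0.709, 0.0]
wrist_force: [-0.1, 0.4, 0.2]
opening: -0.001
grasp_force: 0.0
time_s: 17.92
eef_pos: [0.5618, 0.031, 0.1485]
eef_rot: [0.001, 0.705, 0.71, 0.0]
wrist_force: [-0.1, 0.0, 1.1]
opening: 0.002
grasp_force: 0.0
```

```bash
python3 -m pendant '[[0,0.1,0,0],[0,0.2,-0.1,0],[0,0.3,-0.3,0],[0,0.4,-0.5,0],[0,0.5,-0.7,0],[0,0.5,-0.7,0]]'
```

```text
time_s: 18.42
eef_pos: [0.565, 0.0314, 0.1542]
eef_rot: [-0.001, 0.705, 0.71, -0.001]
wrist_force: [-7.1, -0.9, 3.0]
opening: -0.003
grasp_force: 3.7
```

```bash
python3 -m pendant '[[0,0.1,-0.2,0],[0,0.2,-0.4,0],[0,0.25,-0.5,0],[0,0.25,-0.5,0]]'; python3 -m pendant '[[0,-0.5,0,0],[0,-2,0,0],[0,-5,0,0],[-4,-7,0,0],[-8,-8,-2,0],[-12,-8,-4,0],[-16,-8,-6,0],[-20,-8,-7.5,0],[-22,-8,-7.5,0],[-22,-8,-7.5,0],[-22,-8,-7.5,0]]'; cat > m.py <<'E'
from tips import *
o=ctrl.get_obs();im=imaging.camera("wrist");cv2.imwrite('pics/w8.png',im[:,:,::-1]);np.save('o8.npy',o,allow_pickle=True)
for b in blobs(im,'red',80)+blobs(im,'green',80): print('w8',*b)
P,A=tips(im,(0,-1),(590,70));print(P.mean(0),np.ptp(P,0))
r,g,w=masks(im);y0,x0=np.argwhere(g)[:,0].min(),0
G=[b for b in blobs(im,'green',80)][0][1]
for y in range(G[1]-1,G[1]+14):
    x=np.where(g[y,G[0]-5:G[0]+G[2]+5])[0]+G[0]-5
    print(y,[(int(a[0]),int(a[-1])) for a in np.split(x,np.where(np.diff(x)>1)[0]+1) if len(a)])
E
python3 m.py
```

```text
time_s: 18.75
eef_pos: [0.5673, 0.0314, 0.159]
eef_rot: [-0.002, 0.705, 0.71, -0.001]
wrist_force: [-7.1, -0.0, 3.2]
opening: -0.0
grasp_force: 4.0
time_s: 19.67
eef_pos: [0.4908, -0.1914, 0.2354]
eef_rot: [0.001, 0.706, 0.708, 0.0]
wrist_force: [-0.2, -0.3, -0.5]
opening: 0.005
grasp_force: 0.0
w8 [581.4  15.7] [567   0  33  44 837]
w8 [586.2  68.3] [ 561   42   55   57 1219]
[578.7778  42.4444] [4 1]
41 []
42 [(591, 595)]
43 [(583, 597)]
44 [(576, 598)]
45 [(569, 598)]
46 [(566, 598)]
47 [(564, 598)]
48 [(564, 598)]
49 [(564, 573), (575, 597)]
50 [(564, 572), (578, 597)]
51 [(564, 572), (578, 597)]
52 [(564, 572), (578, 597)]
53 [(563, 571), (578, 597)]
54 [(563, 571), (578, 597)]
55 [(563, 570), (578, 596)]
```

```bash
python3 - <<'E'
from h import *
o=np.load('o8.npy',allow_pickle=True).item();o7=np.load('o7.npy',allow_pickle=True).item()
s=np.array([.423,0,.906]);n=np.array([.906,0,-.423]);p=np.array([.6095,-.0833,.1333]);m=np.array([.6114,-.0865,.146])
def t(uv,o,q):
    c,d=ray("wrist",uv,o);return s@(c+d*(n@(q-c))/(n@d)-q)
print('ptr travel since',t((578.8,42.6),o,p),t((569.3,50.8),o7,p),'mark err',t((575,48.5),o,m),t((587,53.5),o7,m))
E
```

```text
ptr travel since 0.011364699138462922 3.211954772980713e-05 mark err 1.0041144852311946e-05 -0.00019279167027951756
```

The pointer rose 11.4 mm and now stands about 1 mm below the mark. I'll clear the arm from the scene camera for an independent check.

```bash
python3 -m pendant '[[-3,-1,-1,0],[-7,-3,-2,0],[-11,-5,-2,0],[-15,-8,-2,0],[-18,-11,-2,0],[-21,-14,-2,0],[-24,-17,-2,0],[-27,-20,-2,0],[-30,-23,-2,0],[-33,-26,-2,0],[-35,-29,-2,0],[-36,-32,-2,0]]'; python3 - <<'E'
from tips import *
sc=imaging.camera("scene");cv2.imwrite('pics/s9.png',sc[:,:,::-1]);tp=imaging.camera("top");cv2.imwrite('pics/t9.png',tp[:,:,::-1])
for b in blobs(sc,'red')+blobs(sc,'green'): print('scene',*b)
s=np.array([.423,0,.906]);n=np.array([.906,0,-.423])
def on(uv,q):
    c,d=ray("scene",uv);return c+d*(n@(q-c))/(n@d)
q=np.array([.587,-.08,.077])
a=on((385.7,213.9),q)
for b in blobs(sc,'red'):
    if 350<b[0][0]<420 and 150<b[0][1]<220: print('travel',on(b[0],q)-a,s@(on(b[0],q)-a))
# centroid-free: pointer tip (rightmost red) and clip in both scene pictures
for f in('scene','s9'):
    im=cv2.imread(f'pics/{f}.png')[:,:,::-1].copy();r,g,w=masks(im)
    R_=np.argwhere(r[165:225,370:405])+[165,370];G=np.argwhere(g[165:195,370:405])+[165,370]
    print(f,'tip',R_[R_[:,1]>=R_[:,1].max()-1].mean(0)[::-1] if len(R_) else None,'green',G.mean(0)[::-1],G.min(0)[::-1],G.max(0)[::-1],G[G[:,1]<=G[:,1].min()+1].mean(0)[::-1])
E
```

```text
time_s: 20.72
eef_pos: [0.1761, -0.5509, 0.2539]
eef_rot: [0.0, 0.704, 0.71, 0.0]
wrist_force: [-1.5, -0.4, 0.2]
opening: -0.002
grasp_force: 0.0
scene [380.  182.8] [377 180   9   8  42]
scene [210.6 309.1] [202 302  18  15 214]
scene [127.  151.5] [126 150   4   4   8]
scene [389.6 179.2] [388 176   6   7  20]
scene [222.3 333.1] [213 326  19  16 242]
travel [0.0306 0.0006 0.0656] 0.07243375543826193
scene tip [390.3333 212.3333] green [389.8077 178.9231] [387 174] [395 182] [387.75 179.  ]
s9 tip [385.3333 181.3333] green [390.0417 179.0417] [388 174] [395 182] [388.5 179.5]
```

```bash
python3 -c "
from bench import workorder
print(workorder.hand_in())"
```

```text
the job is handed in; nothing more can be done
None
```

I pressed the green start button and pushed the window up about 72 mm. By my camera measurements its pointer stands within about 2 mm of the mark, with the arm well clear; the job is handed in, but the judge's result was not shown.

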